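# Gauge a lens barrel at the jeweller's bench

## Robot

A 6-joint arm with a two-finger parallel gripper is mounted at the origin on the work surface. World frame = base frame: x ahead of the robot, y to its left, z up, the work surface at z = 0. Lengths are in m, angles in degrees, forces in N, time in s.
With the tool pointing down it reaches from about 0.3 to 0.875 m from the base axis. Payload 6.4 kg.
Tool frame: the origin (TCP) lies on the centre line of the jaws, within the pads' length; the fingertips stand bot.nose_length ahead of it and the grasp point (between the pads) lies 8 mm behind it (bot.nose_length is the distance from the TCP to the fingertips, in m); z points along the fingers, y is the line along which they close (so a half turn about z gives the same grasp; the last joint's range is limited). The gripper opens to 88 mm and grips with 3 to 60 N. Pads are 18 mm wide; open, the fingers measure 123 mm over their backs; the gripper's body (75 mm by 187 mm) begins 45 mm behind the grasp point.
Start: joints at [52.237, 10.359, 92.074, -0, 77.567, -11.82], TCP at [0.252, 0.517, 0.223] pointing down, gripper open.
Joint ranges: [-171.53, 171.53], [-51.25, 118.39], [17.06, 147.69], [-65.23, 245.23], [0, 150.52], [-178.68, 178.68]. Speed limits (degrees/s): [147.25, 147.25, 172.46, 180, 180, 180].

## Interface

Orientations are given as [roll, pitch, yaw] about the fixed x, y, z axes, in that order (R = Rz(yaw) Ry(pitch) Rx(roll)).
In Python, from workcell import bot gives the robot as it stands.
- The arm moves only by the tool carry_out, never from a script. Its argument "increments" is a list of rows, each a list of 3 entries, a list of its own where there are three numbers: the opening, from 0 (shut) to 1 (fully open), then the shift along the tool's x, y, z in mm, then the turn about the tool's z in rad. In form: [[gripper, [dx, dy, dz], twist], ...]. A call has 1 to 10 rows; each row is the pose to reach, as a shift and turn from the pose commanded when the call began, along the tool's axes at that moment; what a row does not reach only later rows make up. A row lasts 1/12 s, in which the tool goes at most 41.7 mm and 7.16 degrees, less where a joint would pass 70% of its speed; a pose out of reach is approached as far as the arm can. A call with a gripper value outside its range is refused whole. The fingers move at their own pace and stop on an object; the grip force is fixed at half the most. Time passes only in rows, so rows that repeat a pose let the fingers close. It gives the time, the measured TCP pose, the force, the opening and the grip force at its end, in the units of the state.
- bot.get_obs(): the state, without advancing time (a new reading comes with each control period).
- bot.camera(name): name is "scene" or "side" or "wrist"; returns a dict with "frame" (420x560x3 uint8, red, green, blue), "fx", "fy", "cx", "cy" (pixels), "R" (3x3) and "t" (3): a world point X has camera coordinates R X + t. Camera axes: x right, y down, z forward; pixel columns grow to the right and rows downward; lengths in m; the calibration is good to about 2 mm. A picture is of the moment at which its call begins. There is no depth.
- bot.sign_off(): hands the job in; it is judged then, once.
The state is a dict: "time_s": time; "joints": joint angles; "dq": joint speeds; "effort": joint torques, N m; "tcp_pos": TCP position; "tool_rot": TCP orientation; "contact_force": force on the tool from outside, world axes, zero at the start; "torque": the same for the moment, N m; "finger_gap": finger opening in m; "finger_force": force on a finger pad.
Only numpy, scipy, OpenCV 4.12 (cv2) and the standard library are available. Lean on these libraries where they do the work, as an engineer would, in place of code of your own. Each camera call takes 0.05 s, during which the arm holds its last target. There are 200 camera calls.

## Task

Wake the gauge with the green key, let it come up again, then zero it with the blue key while the V-cradle is still empty; never press the red key. Then lift the black lens barrel out of its wooden rest without dropping it, lay it centred along the V-cradle so that it beds on both slopes, and press it gently down until the sprung cradle has sunk well past half of its 10 mm travel. Finish while still holding it pressed there; leave the steel block, the gold ring and the graver where they lie.

Things in the scene. Friction and masses are not known exactly. Their poses are not given: they have to be found in the camera images.
- keybox: Blue box fixed to the bench, 75 x 190 x 30 mm, bearing three spring keys in a row 58 mm apart along its y axis. Origin: centre of its underside, z up.
- key_green (a joint): Travel of the green key (wakes the gauge): 0 up, 0.006 m fully down, counts as pressed beyond 0.004; springs back up when let go; fully down takes 4.5 N.
- key_green_top (a point): Centre of the top of the green round push key, 26 mm diameter, in its black housing on the blue box, 52 mm above the bench; z is up, the key goes straight down. Which of the box's three places each colour has varies.
- key_blue (a joint): Travel of the blue key (zeroes the gauge): 0 up, 0.006 m fully down, counts as pressed beyond 0.004; springs back up when let go; fully down takes 4.5 N.
- key_blue_top (a point): Centre of the top of the blue round push key, 26 mm diameter, in its black housing on the blue box, 52 mm above the bench; z is up, the key goes straight down. Which of the box's three places each colour has varies.
- key_red (a joint): Travel of the red key (clears the gauge, not to be pressed): 0 up, 0.006 m fully down, counts as pressed beyond 0.004; springs back up when let go; fully down takes 4.5 N.
- key_red_top (a point): Centre of the top of the red round push key, 26 mm diameter, in its black housing on the blue box, 52 mm above the bench; z is up, the key goes straight down. Which of the box's three places each colour has varies.
- barrel: Lens barrel: black cylinder 30 mm in diameter, 120 mm long, with brass end bands of the same diameter and glass in both ends; about 0.14 kg, both ends alike. Origin: its centre; x runs along its axis. At the start it lies level in the wooden rest, centre 45 mm above the bench.
- rest: Wooden rest fixed to the bench: plate 120 x 80 x 10 mm with two notched wooden posts, 12 mm thick, centred 46 mm either side of the middle, 50 mm across, tops 42 mm above the bench; free space for fingers between the posts. Origin: centre of its underside; x runs along the barrel lying in it, z up.
- station: Gauge station fixed to the bench: grey plate 150 x 100 x 14 mm; above it rides the sprung V-cradle: two steel 90 degree V-blocks, each 16 mm thick along x and 64 mm across, centred 42 mm either side of the middle, 68 mm free between them for fingers; tops 81 mm, V vertex 59 mm, plate under them 42 mm above the bench. Origin: centre of its underside; x runs along the V, z up.
- seat (a point): Where the barrel's centre is when seated in the V-cradle: 80 mm above the bench with the cradle up; sinks with it. x runs along the V (barrel lies along it, either way round), y across it, z up. The whole cradle also floats up to 4 mm to either side across the V on a weak centring spring (0.3 N per mm), so under pressure both slopes come to bear.
- cradle (a joint): How far the V-cradle has sunk: 0 up, 0.010 m on its stop. Sprung: starts to give under about 3 N (barrel weight included), 1.5 N more per mm; it does not sink under the barrel's weight alone.
- bench_block: Bystander: loose square steel block 85 x 85 x 22 mm. Origin: centre of its underside.
- gold_ring: Bystander: loose gold-coloured finger ring, 23 mm across, 6 mm high, lying flat. Origin: centre of its underside.
- graver: Bystander: loose hand graver, dark wooden handle 58 mm long and 22 mm thick, thin steel shaft 70 mm, lying along its x. Origin: on the bench under the handle.
Not all that is in view belongs to the job. What is shaped like the barrel but orange is not meant.

How it is judged:
By the outcome, as a careful person would: the job done as asked, in the order asked, and still so for the second after the job is handed in, while the arm keeps its last pose, push and grip.
It also fails if it takes over 53 s, if anything falls off the work surface, if the arm or the gripper's body presses on something with over 40 N, if the wrist force passes 120 N, or if a joint passes its speed limit or range.

## Working session

There is one attempt and no reset: what is moved stays moved. The work goes in short steps, Python scripts to look and compute and a tool call to move; the robot and the scene stay as the last step left them, time stands still between calls to the robot, and variables do not carry over. Pictures are saved under pics/ and viewed, at most 10 in all, crops included, and the job is handed in when it is done.

Besides the shell and the picture viewer there is one more tool, called after "Call:" as name([rows], argument=value, ...), one row to a line, values as JSON. carry_out: Moves the arm, as the interface text tells. Its arguments: {"type":"object","properties":{"increments":{"type":"array"}},"required":["increments"]}

```bash
mkdir -p pics; ls; python3 - <<'E'
from workcell import bot
import cv2
o=bot.get_obs(); print(o, bot.nose_length)
for n in("scene","side"):
    c=bot.camera(n); cv2.imwrite(f"pics/{n}0.png",c["frame"][:,:,::-1]); print(n,c["fx"],c["cx"],c["cy"],c["R"],c["t"])
E
```

```text
pics
{'time_s': 0.0, 'joints': array([ 5.22362267e+01,  1.04013068e+01,  9.21305311e+01, -2.46968103e-04,
        7.75660330e+01, -1.18189339e+01]), 'dq': array([-0.01835145, -0.02741158, -0.02598016,  0.05337569,  0.04528157,
       -0.11639386]), 'effort': array([-1.30680244e-03, -4.33868122e+01, -3.41846251e+01,  7.02647329e-02,
        3.84738296e-02, -1.55629950e-04]), 'tcp_pos': array([0.25119795, 0.51661897, 0.2220254 ]), 'tool_rot': array([-1.79904155e+02, -1.98098857e-02,  1.54055197e+02]), 'contact_force': array([-0.90316044, -0.24350925,  0.40432039]), 'torque': array([0.01488471, 0.0349406 , 0.03911267]), 'finger_force': 0.0, 'finger_gap': 0.08796758026808019} 0.011
scene 436.2922548767525 269.5192956560933 212.6764655128635 [[-0.14557018  0.98934383 -0.00284928]
 [ 0.76066211  0.11007993 -0.63974649]
 [-0.63261559 -0.09529535 -0.76858071]] [ 0.1244967  -0.37087087  1.31488761]
side 531.3570792674573 285.38604924211097 219.7415939531978 [[ 0.77123151 -0.63634484  0.01634639]
 [-0.49106408 -0.61110287 -0.62081346]
 [ 0.40504076  0.47076378 -0.78378788]] [-0.47240727  0.31203787  1.06772263]
```

View pics/scene0.png

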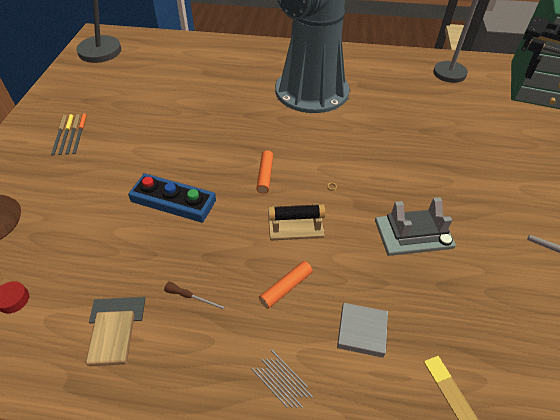

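View pics/side0.png

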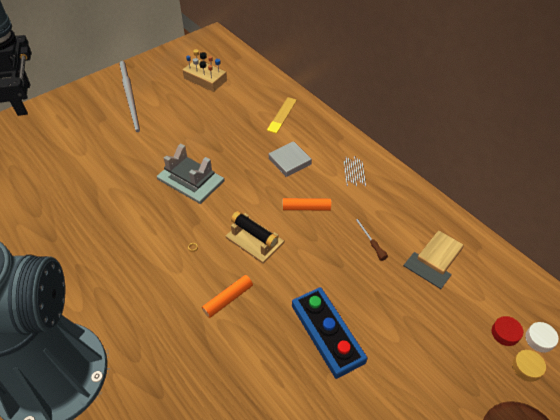

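The scene view shows the red, blue and green keys at (148,182), (171,188) and (193,195). The barrel is at (298,212) in its rest and the station at (415,228). The side view agrees: green (315,302), blue (329,324), red (344,348), barrel (254,228), station (190,175).

```bash
cat > h.py <<'E'
from workcell import bot
import numpy as np, cv2
def cast(c,uv,z):
    uv=np.atleast_2d(np.asarray(uv,float))
    d=np.c_[(uv[:,0]-c["cx"])/c["fx"],(uv[:,1]-c["cy"])/c["fy"],np.ones(len(uv))]@c["R"]
    o=-c["R"].T@c["t"]; s=(z-o[2])/d[:,2]
    return o+s[:,None]*d
def hsv(c): return cv2.cvtColor(c["frame"],cv2.COLOR_RGB2HSV)
def biggest(m,roi=None):
    m=m.astype(np.uint8)
    if roi: q=np.zeros_like(m);x0,y0,x1,y1=roi;q[y0:y1,x0:x1]=m[y0:y1,x0:x1];m=q
    n,l,s,ce=cv2.connectedComponentsWithStats(m)
    k=1+s[1:,4].argmax(); return (l==k),ce[k],s[k]
def totool(v,o):  # world vector -> tool axes in mm
    from scipy.spatial.transform import Rotation as R
    return R.from_euler('xyz',o["tool_rot"],degrees=True).inv().apply(v)*1000
E
python3 - <<'E'
from h import *
rois={"scene":dict(k=(125,165,220,222),b=(262,195,332,245),s=(370,190,460,258)),
      "side":dict(k=(288,285,370,380),b=(222,205,288,264),s=(150,140,230,205))}
for n in rois:
    c=bot.camera(n);H=hsv(c);h,s,v=[H[...,i].astype(int) for i in range(3)];r=rois[n]
    for col,m in dict(green=(abs(h-62)<18)&(s>110)&(v>60),blue=(abs(h-110)<10)&(s>110)&(v>60),red=((h<8)|(h>172))&(s>130)&(v>90)).items():
        roi=r["k"]
        if col=="blue":
            roi={"scene":(161,180,181,195),"side":(320,315,339,334)}[n]
        mm,ce,st=biggest(m,roi); print(n,col,ce.round(1),st[4],cast(c,ce,.052).round(4))
    mm,ce,st=biggest((v<60),r["b"]); ys,xs=np.nonzero(mm)
    P=cast(c,np.c_[xs,ys],.045)[:,:2]; (cx,cy),wh,a=cv2.minAreaRect(P.astype(np.float32)*1000)
    print(n,"barrel",ce.round(1),st,cx,cy,wh,a)
    x0,y0,x1,y1=r["s"]; m=(abs(h-85)<20)&(s>15)&(v>100)
    mm,ce,st=biggest(m,r["s"]); ys,xs=np.nonzero(mm)
    P=cast(c,np.c_[xs,ys],.014)[:,:2]; print(n,"plate",st,cv2.minAreaRect(P.astype(np.float32)*1000))
E
```

```text
scene green [192.7 193.9] 103 [[ 0.5086 -0.2242  0.052 ]]
scene blue [170.3 185.7] 145 [[ 0.4915 -0.2812  0.052 ]]
scene red [147.5 181.3] 92 [[ 0.4856 -0.3369  0.052 ]]
scene barrel [296.7 212.2] [275 205  45  15 575] 522.04150390625 11.08489990234375 (36.97196960449219, 96.92538452148438) 11.178688049316406
scene plate [451 240   5   6  13] ((532.8045654296875, 348.4739074707031), (13.176405906677246, 7.117835521697998), 8.371466636657715)
side green [314.5 301.4] 123 [[ 0.5027 -0.2286  0.052 ]]
side blue [328.6 323.1] 132 [[ 0.4916 -0.2849  0.052 ]]
side red [343.5 346.5] 145 [[ 0.4798 -0.3418  0.052 ]]
side barrel [252.1 227.7] [235 214  36  30 423] 522.020751953125 13.14450454711914 (33.02720260620117, 101.54422760009766) 10.832011222839355
side plate [158 170  65  30 457] ((510.7010498046875, 268.7613525390625), (92.34302520751953, 144.87269592285156), 16.199644088745117)
```

Call:
carry_out([
  [0,[-310,-179,-80],0.9],
  [0,[-310,-179,-80],0.9],
  [0,[-310,-179,-80],0.9],
  [0,[-310,-179,-80],0.9],
  [0,[-310,-179,-80],0.9],
  [0,[-310,-179,-80],0.9],
  [0,[-310,-179,-80],0.9],
  [0,[-310,-179,-80],0.9],
  [0,[-310,-179,-80],0.9],
  [0,[-310,-179,-80],0.9],
])

```text
time_s: 1.03
tcp_pos: [0.4555, 0.2161, 0.3045]
tool_rot: [179.8, 0.1, 102.2]
contact_force: [-0.2, 0.1, -0.7]
finger_gap: 0.0238
finger_force: 0.0
```

```bash
python3 - <<'E'
from h import *
c=bot.camera("wrist"); cv2.imwrite("pics/w1.png",c["frame"][:,:,::-1]); o=bot.get_obs(); print(o["tcp_pos"],o["tool_rot"],o["time_s"],o["finger_gap"])
print(cast(c,[[0,0],[560,0],[560,420],[0,420]],.06).round(3), -c["R"].T@c["t"])
E
```

```text
[0.45378881 0.21816787 0.30356566] [1.79921513e+02 1.92320822e-02 1.02203614e+02] 1.0833 0.019716907717399874
[[ 0.104  0.344  0.06 ]
 [ 0.729  0.479  0.06 ]
 [ 1.064 -0.131  0.06 ]
 [ 0.052 -0.342  0.06 ]] [0.43753774 0.29822361 0.46590678]
```

View pics/w1.png

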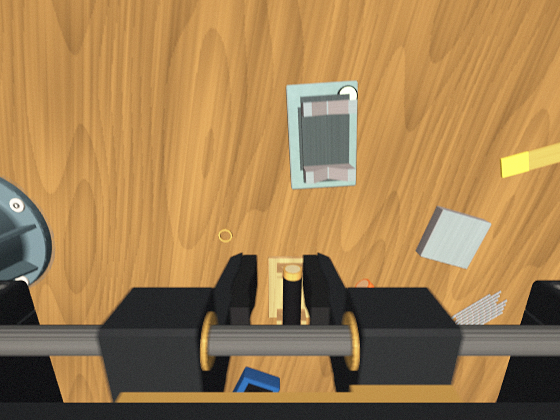

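The wrist view shows the station plate with corners at about (287,85), (356,81), (356,185) and (293,189). The V-blocks are around rows 98–116 and 163–182, columns 303–355, and the barrel end is at (292,272).

```bash
python3 - <<'E'
from h import *
c=bot.camera("wrist");H=hsv(c);h,s,v=[H[...,i].astype(int) for i in range(3)]
for p in [(292,140),(320,140),(315,108),(345,108),(320,175),(329,108)]: print(p,H[p[1],p[0]])
m=(abs(h-85)<20)&(s>15)&(v>100)
mm,ce,st=biggest(m,(270,60,375,205)); ys,xs=np.nonzero(mm)
P=cast(c,np.c_[xs,ys],.014)[:,:2]; print(st,cv2.minAreaRect(P.astype(np.float32)*1000))
cv2.imwrite("pics/w1c.png",cv2.resize(c["frame"][70:200,270:375,::-1],None,fx=5,fy=4.5,interpolation=cv2.INTER_CUBIC)) if 0 else cv2.imwrite("pics/w1c.png",cv2.resize(c["frame"][75:195,275:370,::-1],None,fx=5,fy=5,interpolation=cv2.INTER_CUBIC))
E
```

```text
(292, 140) [ 80  35 219]
(320, 140) [ 82  25 111]
(315, 108) [  9  28 175]
(345, 108) [  9  26 195]
(320, 175) [ 11  24 180]
(329, 108) [ 30   4 203]
[ 303  114   55   57 2520] ((520.4988403320312, 265.65496826171875), (77.74860382080078, 81.0075912475586), 15.77929973602295)
```

View pics/w1c.png

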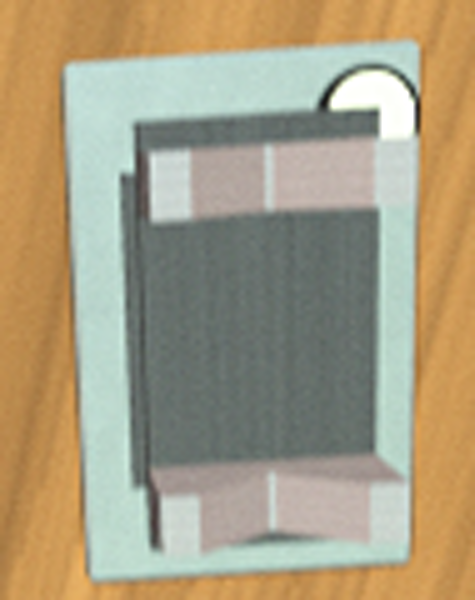

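The crop shows the two V vertex strips centred at full-image (328.6,110.4) and (329.2,175.2). The plate corners are at crop (66,62), (416,42), (408,562) and (92,578).

```bash
python3 - <<'E'
from h import *
c=bot.camera("wrist")
f=lambda L:np.array(L)/5+[275-.4,75-.4]
A=cast(c,f([(268,177),(271,501)]),.059); d=A[0]-A[1]
print("V",A,A.mean(0),np.linalg.norm(d)*1e3,np.degrees(np.arctan2(d[1],d[0])))
B=cast(c,f([(66,62),(416,42),(408,562),(92,578)]),.014); print("plate",B,B.mean(0),[np.linalg.norm(B[i]-B[i-1]) for i in range(4)])
d=B[0]+B[1]-B[2]-B[3];print(np.degrees(np.arctan2(d[1],d[0])))
o=bot.get_obs();print(o["tcp_pos"],o["tool_rot"],o["time_s"]);print(c["R"][2],-c["R"].T@c["t"])
E
```

```text
V [[0.49629179 0.31148879 0.059     ]
 [0.51903172 0.23099264 0.059     ]] [0.50766176 0.27124072 0.059     ] 83.64649329121897 105.7748324625606
plate [[0.44081863 0.32984916 0.014     ]
 [0.5335458  0.35524874 0.014     ]
 [0.57424139 0.21379126 0.014     ]
 [0.48107971 0.18837346 0.014     ]] [0.50742138 0.27181565 0.014     ] [np.float64(0.14709292172478025), np.float64(0.09614295425005727), np.float64(0.1471949312260244), np.float64(0.09656688929736343)]
105.96760255128807
[0.45173088 0.22048598 0.30255582] [-1.79957325e+02 -2.83427878e-02  1.02430039e+02] 1.1833
[ 0.06881404 -0.31265909 -0.94736947] [0.43489681 0.30139228 0.4645672 ]
```

Call:
carry_out([
  [0,[-448,-45,150],0],
  [0,[-448,-45,150],0],
  [0,[-448,-45,150],0],
  [0,[-448,-45,150],0],
  [0,[-448,-45,150],0],
  [0,[-448,-45,150],0],
  [0,[-448,-45,150],0],
  [0,[-448,-45,150],0],
  [0,[-448,-45,150],0],
  [0,[-448,-45,150],0],
])

```text
time_s: 2.02
tcp_pos: [0.4985, -0.1718, 0.1702]
tool_rot: [-180.0, -0.0, 102.6]
contact_force: [1.0, 0.5, 0.2]
finger_gap: 0.0004
finger_force: 0.0
```

```bash
python3 - <<'E'
from h import *
c=bot.camera("wrist"); cv2.imwrite("pics/w2.png",c["frame"][:,:,::-1]); o=bot.get_obs(); print(o["tcp_pos"],o["tool_rot"],o["time_s"],o["finger_gap"])
H=hsv(c);h,s,v=[H[...,i].astype(int) for i in range(3)]
for col,m in dict(green=(abs(h-62)<18)&(s>110)&(v>60),red=((h<8)|(h>172))&(s>130)&(v>90)).items():
    mm,ce,st=biggest(m);print(col,ce,st,cast(c,ce,.052))
E
```

```text
[ 0.49804264 -0.17788817  0.16769949] [-1.79838544e+02  6.46991424e-02  1.02434944e+02] 2.0667 0.0003582667980516195
green [272.81318681 247.78296703] [260 238  25  28 364] [[ 0.50346286 -0.22325385  0.052     ]]
red [471. 242.] [471 242   1   1   1] [[ 0.69719732 -0.17342918  0.052     ]]
```

View pics/w2.png

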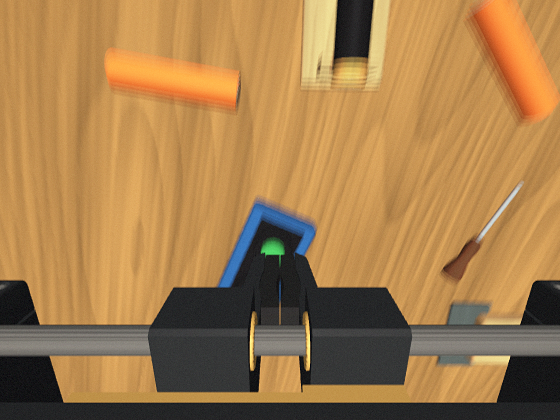

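The green key shows at (273,248), partly hidden by the fingers and in line with the jaws, and the barrel end is at (350,70). I'll move above the key.

Call:
carry_out([
  [0,[-49,-3,80],0],
  [0,[-49,-3,80],0],
  [0,[-49,-3,80],0],
  [0,[-49,-3,80],0],
  [0,[-49,-3,80],0],
  [0,[-49,-3,80],0],
])

```text
time_s: 2.57
tcp_pos: [0.5073, -0.2194, 0.0929]
tool_rot: [179.9, 0.1, 102.6]
contact_force: [0.3, -0.8, 0.3]
finger_gap: 0.0007
finger_force: 0.0
```

```bash
python3 - <<'E'
from h import *
for n in("scene","side"):
    c=bot.camera(n); o=bot.get_obs(); print(o["tcp_pos"],o["tool_rot"][2],o["time_s"])
o=bot.get_obs();print(totool(np.array([.5055,-.2265,.057])-o["tcp_pos"],o))
u,v=314,301
cv2.imwrite("pics/s2.png",cv2.resize(c["frame"][220:380,230:390,::-1],None,fx=3.5,fy=3.5))
E
```

```text
[ 0.50750345 -0.21967394  0.093343  ] 102.59889320741739 2.6167
[ 0.50749845 -0.21987636  0.09340771] 102.59319782135545 2.6667
[-5.9429542  -3.47934765 36.41378145]
```

View pics/s2.png

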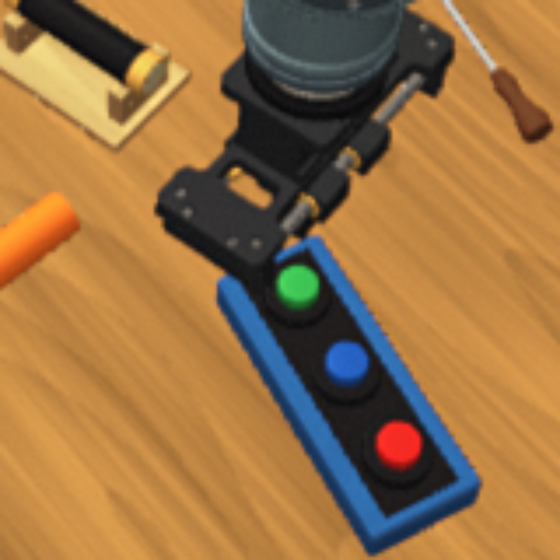

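The side crop shows the green key at (298,286) uncovered, with the gripper just above it. Next I press it.

Call:
carry_out([
  [0,[-6,-3,5],0],
  [0,[-6,-3,15],0],
  [0,[-6,-3,24],0],
  [0,[-6,-3,29],0],
  [0,[-6,-3,33],0],
  [0,[-6,-3,36],0],
  [0,[-6,-3,36],0],
  [0,[-6,-3,36],0],
])

```text
time_s: 3.33
tcp_pos: [0.5045, -0.227, 0.055]
tool_rot: [-180.0, -0.0, 102.5]
contact_force: [0.0, 0.0, 0.4]
finger_gap: 0.0004
finger_force: 0.0
```

```bash
python3 - <<'E'
from h import *
c=bot.camera("scene"); 
o=bot.get_obs(); print(o["tcp_pos"],o["tool_rot"],o["time_s"],o["contact_force"],o["torque"])
d=bot.camera("side");a=c["frame"][140:240,110:230,::-1];b=d["frame"][260:360,270:390,::-1]
cv2.imwrite("pics/s3.png",np.hstack([cv2.resize(x,(396,330),interpolation=cv2.INTER_CUBIC) for x in(a,b)]))
for c in(c,d):
    q=c["R"]@np.array([.5055,-.2265,.052])+c["t"]; print(q[:2]/q[2]*c["fx"]+[c["cx"],c["cy"]])
E
```

```text
[ 0.50462599 -0.22715427  0.05527098] [1.79996673e+02 2.66307001e-03 1.02486670e+02] 3.3833 [ 0.11411048 -0.03603586  0.36655774] [-0.08467199 -0.00126023  0.00985624]
[192.09707209 192.77362016]
[314.87169925 299.9999011 ]
```

View pics/s3.png

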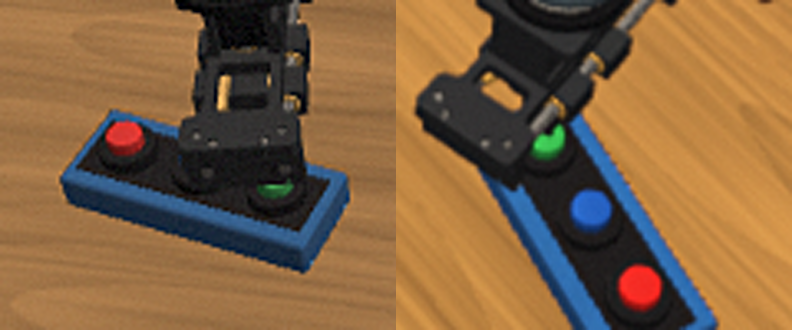

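The crops show the fingertips over the green key, whose rim shows at left (275,188) and right (548,140). No force is felt yet, so I'll creep down.

Call:
carry_out([
  [0,[0,0,1],0],
  [0,[0,0,2],0],
  [0,[0,0,2],0],
])

```text
time_s: 3.68
tcp_pos: [0.5045, -0.227, 0.0532]
tool_rot: [180.0, 0.0, 102.5]
contact_force: [-1.4, 1.2, -0.0]
finger_gap: 0.0001
finger_force: 0.0
```

```bash
python3 - <<'E'
from h import *
def st(c,n):
    H=hsv(c);h,s,v=[H[...,i].astype(int) for i in range(3)]
    mm,ce,t=biggest((abs(h-62)<18)&(s>110)&(v>40),{"scene":(180,180,205,210),"side":(300,285,330,318)}[n]);return ce,t
for n in("scene","side"):
    print(n,st({"frame":cv2.imread(f"pics/{n}0.png")[:,:,::-1].copy()},n),st(bot.camera(n),n))
    o=bot.get_obs();print(o["contact_force"],o["effort"],o["tcp_pos"])
E
```

```text
scene (array([192.57407407, 194.02777778]), array([187, 189,  12,  11, 108], dtype=int32)) (array([192.96666667, 197.4       ]), array([188, 195,  11,   5,  30], dtype=int32))
[-0.36322884  0.37034208 -0.02431394] [-1.01532351e-02 -4.49719191e+01 -2.76367074e+01  3.24869086e-02
  5.05896262e-02  5.70978784e-05] [ 0.50452567 -0.22704254  0.05323772]
side (array([314.67647059, 301.45588235]), array([309, 295,  13,  14, 136], dtype=int32)) (array([316.11392405, 303.34177215]), array([311, 298,  11,  11,  79], dtype=int32))
[ 0.19626689  0.40719599 -0.283778  ] [-1.45826660e-03 -4.49457622e+01 -2.75941086e+01  3.27369897e-02
  6.45627966e-02 -1.32532500e-05] [ 0.50454619 -0.22707453  0.05326644]
```

Call:
carry_out([
  [0,[0,0,-8],0],
  [0,[0,0,-12],0],
  [0,[0,0,-12],0],
  [0,[0,0,-12],0],
])

```text
time_s: 4.12
tcp_pos: [0.505, -0.2274, 0.066]
tool_rot: [179.9, 0.1, 102.5]
contact_force: [-0.7, -0.4, -0.4]
finger_gap: 0.0005
finger_force: 0.0
```

```bash
python3 - <<'E'
from h import *
for n in("scene","side"):
    c=bot.camera(n);H=hsv(c);h,s,v=[H[...,i].astype(int) for i in range(3)]
    mm,ce,t=biggest((abs(h-62)<18)&(s>110)&(v>40),{"scene":(180,180,205,210),"side":(300,285,330,318)}[n]);print(ce,t)
    o=bot.get_obs();print(o["contact_force"],o["effort"],o["tcp_pos"])
c=bot.camera("wrist");cv2.imwrite("pics/w4.png",c["frame"][200:330,200:360,::-1].repeat(4,0).repeat(4,1))
E
```

```text
[192.64285714 195.        ] [187 190  12  10  84]
[-0.58598033  0.19264897 -0.74218761] [-3.44725435e-03 -4.49222589e+01 -2.84631228e+01  3.41992301e-02
  6.00304012e-02  2.85869883e-04] [ 0.50470828 -0.22722597  0.06559087]
[315.49038462 302.48076923] [309 297  13  12 104]
[ 0.0324052  -0.20624948 -0.03124327] [-2.05377626e-03 -4.48813391e+01 -2.83971566e+01  3.38298921e-02
  5.83430228e-02  1.66987306e-04] [ 0.50455602 -0.22708735  0.06535083]
```

View pics/w4.png

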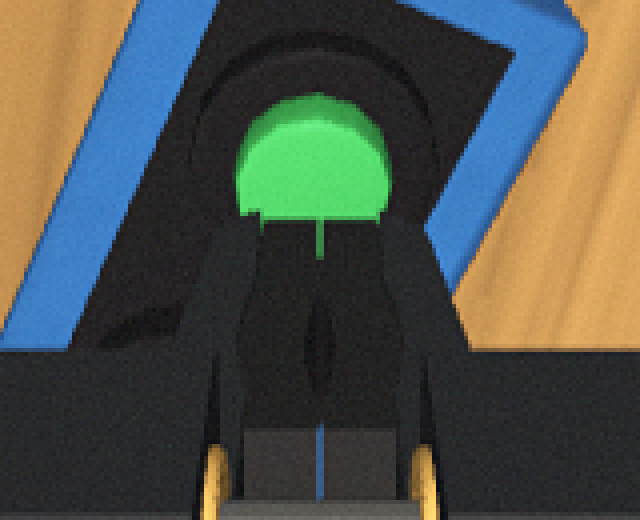

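```bash
python3 - <<'E'
from h import *
from scipy.spatial.transform import Rotation as R
c=bot.camera("wrist");o=bot.get_obs();Rt=R.from_euler('xyz',o["tool_rot"],degrees=True);T=o["tcp_pos"];print(T,c["fx"],o["finger_gap"])
def pr(X): q=c["R"]@X+c["t"]; return ((q[:2]/q[2]*c["fx"]+[c["cx"],c["cy"]]-200)*4).round(0),q[2]
for p in [(0,0,.011),(.009,0,.011),(-.009,0,.011),(.009,0.0175,.011),(.009,-.0175,.011),(.009,0,-.02)]: print(p,pr(T+Rt.apply(p)))
K=np.array([.5055,-.2265,.052])
for k in [(0,0,0),(.013,0,0),(-.013,0,0),(0,.013,0),(0,-.013,0),(0,.013,-.012)]: print("key",k,pr(K+k))
E
```

```text
[ 0.50437756 -0.22697025  0.06506847] 303.7598192557496 0.00037315746218466586
(0, 0, 0.011) (array([315., 193.]), np.float64(0.1904468841938446))
(0.009, 0, 0.011) (array([315., 140.]), np.float64(0.18756113255238635))
(-0.009, 0, 0.011) (array([316., 244.]), np.float64(0.19333263583530286))
(0.009, 0.0175, 0.011) (array([429., 140.]), np.float64(0.18757302235595102))
(0.009, -0.0175, 0.011) (array([202., 140.]), np.float64(0.18754924274882165))
(0.009, 0, -0.02) (array([315., 235.]), np.float64(0.1581978951710122))
key (0, 0, 0) (array([323., 186.]), np.float64(0.19233835442820457))
key (0.013, 0, 0) (array([403., 202.]), np.float64(0.1932450733967116))
key (-0.013, 0, 0) (array([243., 170.]), np.float64(0.19143163545969755))
key (0, 0.013, 0) (array([341., 111.]), np.float64(0.18827283417503832))
key (0, -0.013, 0) (array([306., 257.]), np.float64(0.19640387468137085))
key (0, 0.013, -0.012) (array([340.,  84.]), np.float64(0.19964015847464678))
```

The wrist crop shows the key centred at about (315,190), as predicted. The finger ends show at row 218 against a predicted 140, so the tips may really sit higher than the numbers suggest. I'll go down further until I feel force.

Call:
carry_out([
  [0,[0,0,6],0],
  [0,[0,0,12],0],
  [0,[0,0,13],0],
  [0,[0,0,14],0],
  [0,[0,0,15],0],
  [0,[0,0,15],0],
])

```text
time_s: 4.82
tcp_pos: [0.5044, -0.227, 0.0499]
tool_rot: [-180.0, -0.0, 102.5]
contact_force: [0.3, 0.1, 0.4]
finger_gap: 0.0005
finger_force: 0.0
```

Call:
carry_out([
  [0,[0,0,1],0],
  [0,[0,0,2],0],
  [0,[0,0,3],0],
  [0,[0,0,4],0],
  [0,[0,0,4],0],
])

```text
time_s: 5.23
tcp_pos: [0.5044, -0.227, 0.046]
tool_rot: [-180.0, -0.0, 102.5]
contact_force: [1.0, -0.1, -0.5]
finger_gap: 0.0006
finger_force: 0.0
```

```bash
python3 - <<'E'
from h import *
c=bot.camera("wrist");o=bot.get_obs();print(o["tcp_pos"],o["contact_force"])
a=c["frame"][190:330,200:360,::-1];d=bot.camera("side")["frame"][270:340,280:360,::-1]
cv2.imwrite("pics/w5.png",np.hstack([cv2.resize(x,(400,350),interpolation=cv2.INTER_CUBIC) for x in(a,d)]))
E
```

```text
[ 0.50447205 -0.22701511  0.04611929] [0.40500549 0.16098526 0.31452852]
```

View pics/w5.png

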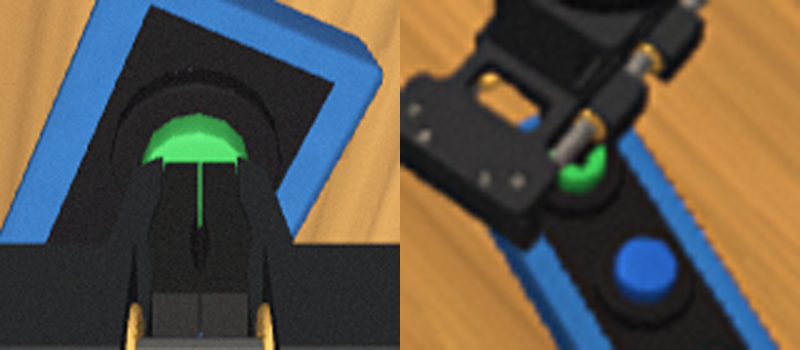

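The wrist crop (left) has the finger ends on the same image row as before. The green key still looks up, and no contact force is felt. I'll keep creeping down.

Call:
carry_out([
  [0,[0,0,1],0],
  [0,[0,0,2],0],
  [0,[0,0,3],0],
  [0,[0,0,4],0],
  [0,[0,0,4],0],
])

```text
time_s: 5.75
tcp_pos: [0.5044, -0.227, 0.0419]
tool_rot: [-180.0, -0.0, 102.5]
contact_force: [-0.4, 0.4, -0.3]
finger_gap: 0.0003
finger_force: 0.0
```

Call:
carry_out([
  [0,[0,0,1],0],
  [0,[0,0,2],0],
  [0,[0,0,3],0],
  [0,[0,0,3],0],
])

```text
time_s: 6.08
tcp_pos: [0.5044, -0.227, 0.039]
tool_rot: [-180.0, -0.0, 102.5]
contact_force: [-0.0, -0.6, 0.3]
finger_gap: 0.0003
finger_force: 0.0
```

```bash
python3 - <<'E'
from h import *
c=bot.camera("wrist");o=bot.get_obs();print(o["tcp_pos"],o["contact_force"],o["effort"])
H=hsv(c);h,s,v=[H[...,i].astype(int) for i in range(3)]
m=(abs(h-62)<18)&(s>110)&(v>40)
mm,ce,st=biggest(m,(200,190,360,262));print(st, [int(mm[r].sum()) for r in range(st[1],st[1]+st[3])])
col=c["frame"][225:262,st[0]+st[2]//4]; print(col[:,1].tolist())
def pr(X): q=c["R"]@X+c["t"]; return (q[:2]/q[2]*c["fx"]+[c["cx"],c["cy"]]).round(1)
for z in(.052,.046,.04,.034): print(z,[pr(np.array([.5045,-.2265,z])+k) for k in[(.0127,.0028,0),(-.0127,-.0028,0),(-.0028,.0127,0)]])
E
```

```text
[ 0.50444882 -0.22700148  0.03909317] [-0.47326311  0.62258061 -0.03768105] [-7.64894590e-03 -4.53615761e+01 -2.69181865e+01  3.17840790e-02
  5.35730179e-02  2.00630586e-05]
[258 240  40  22 451] [3, 12, 19, 23, 25, 28, 30, 33, 36, 37, 38, 39, 39, 35, 32, 5, 4, 4, 3, 2, 2, 2]
[25, 26, 23, 26, 35, 39, 44, 35, 36, 36, 33, 37, 36, 36, 36, 36, 30, 62, 119, 150, 147, 155, 157, 169, 178, 204, 230, 234, 238, 187, 54, 25, 39, 31, 30, 35, 32]
0.052 [array([302.9, 266.8]), array([255.7, 266.8]), array([279.3, 245.3])]
0.046 [array([302.1, 261.6]), array([256.5, 261.6]), array([279.3, 240.7])]
0.04 [array([301.4, 256.6]), array([257.2, 256.6]), array([279.3, 236.3])]
0.034 [array([300.7, 252. ]), array([257.9, 252. ]), array([279.3, 232.3])]
```

Call:
carry_out([
  [0,[0,0,1],0],
  [0,[0,0,2],0],
  [0,[0,0,3],0],
  [0,[0,0,3],0],
])

```text
time_s: 6.47
tcp_pos: [0.5046, -0.2271, 0.0362]
tool_rot: [180.0, 0.0, 102.5]
contact_force: [-0.2, -0.3, 1.1]
finger_gap: 0.0008
finger_force: 0.7
```

Call:
carry_out([
  [0,[0,0,2],0],
  [0,[0,0,4],0],
  [0,[0,0,5],0],
  [0,[0,0,5],0],
  [0,[0,0,5],0],
])

```text
time_s: 6.88
tcp_pos: [0.5047, -0.2272, 0.0314]
tool_rot: [180.0, 0.0, 102.5]
contact_force: [-0.4, 0.2, 3.7]
finger_gap: 0.0006
finger_force: 1.9
```

Call:
carry_out([
  [0,[0,0,1],0],
  [0,[0,0,2],0],
  [0,[0,0,2],0],
  [0,[0,0,2],0],
])

```text
time_s: 7.22
tcp_pos: [0.5048, -0.2272, 0.0304]
tool_rot: [180.0, 0.0, 102.5]
contact_force: [-3.7, 2.3, 13.7]
finger_gap: 0.0004
finger_force: 6.9
```

Contact began at TCP z = 0.0365 and the key bottomed at 0.0305, so green is pressed. That puts the tips about 15.5 mm behind the nominal TCP. I'll release it and go over to blue.

Call:
carry_out([
  [0,[0,0,-10],0],
  [0,[0,0,-20],0],
  [0,[0,0,-20],0],
  [0,[0,0,-20],0],
  [0,[-53,-24,-20],0],
  [0,[-53,-24,-20],0],
  [0,[-53,-24,-20],0],
  [0,[-53,-24,-20],0],
])

```text
time_s: 7.88
tcp_pos: [0.4919, -0.2842, 0.0485]
tool_rot: [-180.0, -0.1, 102.4]
contact_force: [-0.1, -0.2, -0.5]
finger_gap: 0.0003
finger_force: 0.0
```

```bash
python3 - <<'E'
from h import *
from scipy.spatial.transform import Rotation as R
c=bot.camera("wrist");o=bot.get_obs();print(o["tcp_pos"],o["tool_rot"],o["contact_force"],o["time_s"])
H=hsv(c);h,s,v=[H[...,i].astype(int) for i in range(3)]
def pr(X): q=c["R"]@X+c["t"]; return (q[:2]/q[2]*c["fx"]+[c["cx"],c["cy"]]).round(1)
mm,ce,st=biggest((abs(h-62)<18)&(s>110)&(v>40));print("green",ce,st,pr(np.array([.5045,-.2275,.052])))
mb=(abs(h-110)<10)&(s>110)&(v>60)
mm,ce,st=biggest(mb,(256,230,305,262));print("blue",ce,st)
K=np.array([.4925,-.283,.052])
for k in[(0,0,0),(.0127,.0028,0),(-.0127,-.0028,0),(-.0028,.0127,0)]:print(pr(K+k))
Rt=R.from_euler('xyz',o["tool_rot"],degrees=True);T=o["tcp_pos"]
for x in(0,.009,.0125,.025,.0375):
    for z in(.011,-.0155,-.03,-.037,-.045,-.06): print(x,z,pr(T+Rt.apply((x,0,z)))[1],end="; ")
    print()
C=-c["R"].T@c["t"];print("cam in tool",Rt.inv().apply(C-T),Rt.inv().apply(c["R"][2]))
E
```

```text
[ 0.49198264 -0.28335342  0.04845998] [-1.79957674e+02 -9.25849712e-02  1.02436862e+02] [ 0.5702827   0.61966732 -0.83873594] 7.9333
green [323.04095745 167.43882979] [ 299  143   49   50 1880] [325.3 169.4]
blue [279.51958225 245.29634465] [258 233  44  29 766]
[280.4 257.6]
[302.8 257.6]
[258.  257.6]
[280.4 237. ]
0 0.011 247.0; 0 -0.0155 268.3; 0 -0.03 283.0; 0 -0.037 291.0; 0 -0.045 301.2; 0 -0.06 323.6; 
0.009 0.011 233.8; 0.009 -0.0155 253.4; 0.009 -0.03 266.9; 0.009 -0.037 274.4; 0.009 -0.045 283.8; 0.009 -0.06 304.8; 
0.0125 0.011 228.5; 0.0125 -0.0155 247.4; 0.0125 -0.03 260.5; 0.0125 -0.037 267.8; 0.0125 -0.045 276.9; 0.0125 -0.06 297.2; 
0.025 0.011 209.2; 0.025 -0.0155 225.5; 0.025 -0.03 236.8; 0.025 -0.037 243.1; 0.025 -0.045 251.1; 0.025 -0.06 268.9; 
0.0375 0.011 189.0; 0.0375 -0.0155 202.4; 0.0375 -0.03 211.8; 0.0375 -0.037 217.0; 0.0375 -0.045 223.7; 0.0375 -0.06 238.6; 
cam in tool [ 8.29737702e-02  3.94944592e-05 -1.61643045e-01] [-3.20905132e-01  3.73119782e-04  9.47111270e-01]
```

Green is back up. The finger-end row matches a nose 15.5 mm behind the reported TCP, so the true tool is 26.5 mm shorter than stated. Next I press blue.

Call:
carry_out([
  [0,[0,0,9],0],
  [0,[0,0,13],0],
  [0,[0,0,16],0],
  [0,[0,0,18],0],
  [0,[0,0,19],0],
  [0,[0,0,19],0],
  [0,[0,0,19],0],
])

```text
time_s: 8.52
tcp_pos: [0.4924, -0.2828, 0.0306]
tool_rot: [-180.0, -0.1, 102.5]
contact_force: [-3.4, 4.5, 8.3]
finger_gap: 0.0002
finger_force: 4.3
```

Call:
carry_out([
  [0,[0,0,-15],0],
  [0,[0,0,-50],0],
  [0,[0,0,-90],0],
  [1,[183,90,-110],0],
  [1,[183,90,-110],0],
  [1,[183,90,-110],0],
  [1,[183,90,-110],0],
  [1,[183,90,-110],0],
  [1,[183,90,-110],0],
  [1,[183,90,-110],0],
])

```text
time_s: 9.35
tcp_pos: [0.5411, -0.0836, 0.1402]
tool_rot: [180.0, 0.0, 102.8]
contact_force: [0.7, 0.2, -1.0]
finger_gap: 0.0452
finger_force: 0.0
```

```bash
cat > bar.py <<'E'
from h import *
c=bot.camera("wrist");o=bot.get_obs();print(o["tcp_pos"],o["tool_rot"],o["contact_force"],o["time_s"],o["finger_gap"])
def pr(X): q=c["R"]@X+c["t"]; return (q[:2]/q[2]*c["fx"]+[c["cx"],c["cy"]]).round(1)
ctr=pr(np.array([.522,.012,.045]));print(ctr)
f=c["frame"].astype(int);dark=(f.max(2)<70)
x,y=ctr.astype(int);mm,ce,st=biggest(dark,(max(x-70,0),max(y-150,0),min(x+70,560),min(y+150,262)))
print(ce,st)
ys,xs=np.nonzero(mm);P=cast(c,np.c_[xs,ys],.045)[:,:2]
print(cv2.minAreaRect((P*1000).astype(np.float32)))
cv2.imwrite("pics/b.png",c["frame"][:,:,::-1])
E
python3 bar.py
```

```text
[ 0.54084012 -0.08508074  0.14003377] [-1.79983188e+02  2.14760745e-02  1.02638321e+02] [-0.07404696 -0.03911713  0.22907313] 9.4 0.04888485168747645
[282.1  88.8]
[281.24418605  87.52069373] [ 262   21   41  137 5074]
((522.3712768554688, 8.517108917236328), (30.156404495239258, 100.02827453613281), 12.243060111999512)
```

Call:
carry_out([
  [1,[97,2.5,40],0],
  [1,[97,2.5,40],0],
  [1,[97,2.5,40],0],
  [1,[97,2.5,50],0],
  [1,[97,2.5,60],0],
  [1,[97,2.5,90],0],
  [1,[97,2.5,115],0],
  [1,[97,2.5,125],0],
  [1,[97,2.5,129],0],
  [1,[97,2.5,129],0],
])

```text
time_s: 10.23
tcp_pos: [0.522, 0.0081, 0.0105]
tool_rot: [-179.9, -0.0, 102.4]
contact_force: [-0.1, 0.5, 0.6]
finger_gap: 0.0881
finger_force: 0.0
```

Call:
carry_out([
  [0,[0,0,0],0],
  [0,[0,0,0],0],
  [0,[0,0,0],0],
  [0,[0,0,0],0],
  [0,[0,0,0],0],
  [0,[0,0,0],0],
  [0,[0,0,0],0],
  [0,[0,0,0],0],
  [0,[0,0,0],0],
  [0,[0,0,0],0],
])

```text
time_s: 11.07
tcp_pos: [0.5216, 0.0093, 0.0112]
tool_rot: [-179.9, -0.0, 102.5]
contact_force: [-4.4, -1.2, 4.4]
finger_gap: 0.0287
finger_force: 29.8
```

Call:
carry_out([
  [0,[0,0,-3],0],
  [0,[0,0,-8],0],
  [0,[0,0,-15],0],
  [0,[0,0,-15],0],
  [0,[0,0,-15],0],
])

```text
time_s: 11.48
tcp_pos: [0.5231, 0.0093, 0.027]
tool_rot: [179.9, 0.0, 102.5]
contact_force: [0.3, 0.1, -1.4]
finger_gap: 0.0287
finger_force: 30.0
```

Call:
carry_out([
  [0,[0,0,-35],0],
  [0,[0,0,-73],0],
  [0,[259,42,-73],-0.06],
  [0,[259,42,-73],-0.06],
  [0,[259,42,-73],-0.06],
  [0,[259,42,-73],-0.06],
  [0,[259,42,-73],-0.06],
  [0,[259,42,-73],-0.06],
  [0,[259,42,-73],-0.06],
  [0,[259,42,-73],-0.06],
])

```text
time_s: 12.32
tcp_pos: [0.5064, 0.2745, 0.0991]
tool_rot: [180.0, -0.0, 106.2]
contact_force: [-0.7, -0.7, -1.5]
finger_gap: 0.0287
finger_force: 30.0
```

```bash
cat > st.py <<'E'
from h import *
from scipy.spatial.transform import Rotation as R
bot.camera("wrist");c=bot.camera("wrist");o=bot.get_obs();print(o["tcp_pos"],o["tool_rot"],o["contact_force"],o["time_s"],o["finger_gap"])
def pr(X): q=c["R"]@X+c["t"]; return (q[:2]/q[2]*c["fx"]+[c["cx"],c["cy"]]).round(1)
Rt=R.from_euler('xyz',o["tool_rot"],degrees=True);T=o["tcp_pos"]
H=hsv(c);h,s,v=[H[...,i].astype(int) for i in range(3)]
for x in(.05,.06):
  for y,z in((0,-.049),(.015,-.034),(-.015,-.034),(0,-.019)): print(x,y,z,pr(T+Rt.apply((x,y,z))))
S=np.array([.5075,.2715,0]);a=np.radians(105.9);u=np.array([np.cos(a),np.sin(a),0])
for k in(.034,.05): print("V",k,pr(S+k*u+[0,0,.059]))
cv2.imwrite("pics/st.png",cv2.resize(c["frame"][60:262,180:380,::-1],None,fx=2.9,fy=2.9,interpolation=cv2.INTER_CUBIC))
print(totool(S+[0,0,.0462]-T,o))
E
python3 st.py
```

```text
[0.50688826 0.27118813 0.09880266] [-1.79950635e+02  3.10470798e-02  1.06017101e+02] [-0.2308419  -0.07730465 -2.41660051] 12.4167 0.028531959132960912
0.05 0 -0.049 [278.5 202.5]
0.05 0.015 -0.034 [313.1 192.3]
0.05 -0.015 -0.034 [244.1 192.2]
0.05 0 -0.019 [278.7 184. ]
0.06 0 -0.049 [278.5 177.2]
0.06 0.015 -0.034 [313.9 169.5]
0.06 -0.015 -0.034 [243.3 169.5]
0.06 0 -0.019 [278.7 163.3]
V 0.034 [279.9 186. ]
V 0.05 [280.  162.6]
[ 0.15947034  0.71936221 52.60198309]
```

View pics/st.png

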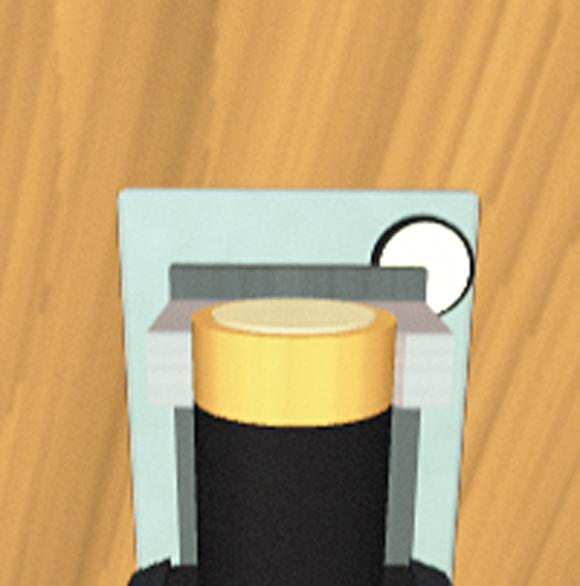

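The crop shows the barrel's far end centred at crop (293,336), where a TCP-centred grip predicts it. The V-block top (rows 335–405, columns 148–452) sits about 2.5 mm short and 1.5 mm to the right, so I'll shift by that and descend.

Call:
carry_out([
  [0,[-2.5,1.5,15],0],
  [0,[-2.5,1.5,30],0],
  [0,[-2.5,1.5,40],0],
  [0,[-2.5,1.5,46],0],
  [0,[-2.5,1.5,49],0],
  [0,[-2.5,1.5,50],0],
  [0,[-2.5,1.5,50],0],
])

```text
time_s: 13.0
tcp_pos: [0.5097, 0.269, 0.0494]
tool_rot: [180.0, 0.0, 105.9]
contact_force: [-0.2, 0.0, -1.6]
finger_gap: 0.0287
finger_force: 30.0
```

```bash
python3 - <<'E'
from h import *
from scipy.spatial.transform import Rotation as R
c=bot.camera("wrist");o=bot.get_obs();print(o["tcp_pos"],o["tool_rot"],o["contact_force"])
f=c["frame"].astype(int);H=hsv(c).astype(int)
# column profile beside the barrel: top-face of V-block; and row profile across it
for col in(238,242,316,320): print(col,[tuple(f[r,col]) [1] for r in range(150,235,2)])
for r in(196,204,212): 
    w=np.nonzero((H[r,:,1]<40)&(f[r].max(1)>190)&(abs(H[r,:,0]-80)>25))[0]; b=np.nonzero((f[r].max(1)<50))[0]; b=b[(b>220)&(b<340)]; print(r,w.min() if len(w) else None,w.max() if len(w) else None,b.min() if len(b) else None,b.max() if len(b) else None)
Rt=R.from_euler('xyz',o["tool_rot"],degrees=True);T=o["tcp_pos"]
def pr(X): q=c["R"]@X+c["t"]; return (q[:2]/q[2]*c["fx"]+[c["cx"],c["cy"]]).round(1)
for x in(.034,.05): 
  for y in(-.032,.032): 
    p=T+Rt.apply((x,y,0)); p[2]=.081; print(x,y,pr(p))
E
```

```text
[0.50992352 0.26924257 0.04974454] [1.79951312e+02 2.59553598e-04 1.05910531e+02] [-0.41605989  1.49727633 -0.5767191 ]
238 [np.int64(230), np.int64(233), np.int64(185), np.int64(106), np.int64(126), np.int64(125), np.int64(128), np.int64(123), np.int64(124), np.int64(126), np.int64(141), np.int64(164), np.int64(163), np.int64(171), np.int64(169), np.int64(160), np.int64(162), np.int64(158), np.int64(168), np.int64(179), np.int64(179), np.int64(181), np.int64(172), np.int64(179), np.int64(183), np.int64(180), np.int64(171), np.int64(181), np.int64(184), np.int64(181), np.int64(180), np.int64(176), np.int64(180), np.int64(180), np.int64(178), np.int64(138), np.int64(121), np.int64(119), np.int64(118), np.int64(121), np.int64(123), np.int64(125), np.int64(118)]
242 [np.int64(232), np.int64(231), np.int64(188), np.int64(98), np.int64(123), np.int64(119), np.int64(120), np.int64(120), np.int64(117), np.int64(118), np.int64(133), np.int64(167), np.int64(163), np.int64(161), np.int64(162), np.int64(162), np.int64(162), np.int64(157), np.int64(179), np.int64(179), np.int64(180), np.int64(17
[... 1082 characters left out ...]
t64(123), np.int64(123), np.int64(123), np.int64(128), np.int64(167), np.int64(166), np.int64(165), np.int64(172), np.int64(158), np.int64(162), np.int64(158), np.int64(182), np.int64(194), np.int64(198), np.int64(198), np.int64(194), np.int64(198), np.int64(199), np.int64(199), np.int64(190), np.int64(199), np.int64(197), np.int64(201), np.int64(195), np.int64(190), np.int64(192), np.int64(195), np.int64(199), np.int64(129), np.int64(122), np.int64(122), np.int64(125), np.int64(121), np.int64(125), np.int64(124), np.int64(128)]
196 207 329 None None
204 233 351 247 314
212 231 328 247 313
0.034 -0.032 [209.4 221.6]
0.034 0.032 [349.2 221.4]
0.05 -0.032 [206.7 187.6]
0.05 0.032 [351.8 187.5]
```

Block edges now match within 1 mm. Pressing down step by step.

Call:
carry_out([
  [0,[0,0,1],0],
  [0,[0,0,2],0],
  [0,[0,0,3],0],
  [0,[0,0,4],0],
  [0,[0,0,5],0],
  [0,[0,0,6],0],
  [0,[0,0,6],0],
])

```text
time_s: 13.63
tcp_pos: [0.5101, 0.2696, 0.0438]
tool_rot: [179.9, -0.0, 105.9]
contact_force: [0.8, 0.1, 5.9]
finger_gap: 0.0286
finger_force: 29.7
```

Call:
carry_out([
  [0,[0,0,1],0],
  [0,[0,0,2],0],
  [0,[0,0,3],0],
  [0,[0,0,4],0],
  [0,[0,0,5],0],
  [0,[0,0,5],0],
  [0,[0,0,5],0],
])

```text
time_s: 14.22
tcp_pos: [0.5111, 0.2699, 0.04]
tool_rot: [179.8, -0.0, 105.9]
contact_force: [-0.4, -0.9, 11.9]
finger_gap: 0.0285
finger_force: 29.5
```

```bash
python3 st.py; python3 - <<'E'
from h import *
c=bot.camera("wrist");f=c["frame"].astype(int)
for col in(238,320): print(col,f[150:235:1,col,1].tolist())
for r in(196,204,212): b=np.nonzero(f[r].max(1)<50)[0]; b=b[(b>220)&(b<340)]; print(r,b.min() if len(b) else None,b.max() if len(b) else None)
for i in range(3): bot.camera("side"); o=bot.get_obs(); print(o["contact_force"],o["tcp_pos"])
E
```

```text
[0.51111452 0.26992179 0.04004528] [ 1.79789610e+02 -2.00755385e-03  1.05942077e+02] [0.04604989 1.21846633 9.92060067] 14.3167 0.028746177697252275
0.05 0 -0.049 [278.6 199.3]
0.05 0.015 -0.034 [313.3 189.3]
0.05 -0.015 -0.034 [244.1 189.4]
0.05 0 -0.019 [278.7 181.3]
0.06 0 -0.049 [278.6 173.8]
0.06 0.015 -0.034 [314.1 166.4]
0.06 -0.015 -0.034 [243.2 166.5]
0.06 0 -0.019 [278.7 160.5]
V 0.034 [272.8 208. ]
V 0.05 [272.6 176.2]
[ 2.51050897 -3.01940255 -6.16576156]
238 [233, 232, 231, 231, 234, 226, 157, 73, 105, 123, 123, 122, 125, 122, 125, 119, 123, 121, 122, 120, 122, 119, 129, 155, 163, 163, 162, 161, 162, 170, 167, 160, 161, 158, 161, 161, 157, 164, 162, 171, 179, 176, 180, 180, 184, 179, 179, 174, 177, 183, 183, 184, 183, 184, 178, 176, 176, 177, 181, 183, 184, 182, 179, 182, 179, 176, 182, 175, 177, 182, 183, 181, 170, 141, 121, 121, 118, 120, 124, 124, 120, 125, 121, 123, 120]
320 [255, 255, 255, 255, 255, 255, 238, 64, 106, 124, 125, 125, 126, 123, 124, 127, 127, 126, 123, 124, 122, 123, 135, 157, 168, 164, 167, 168, 163, 184, 179, 156, 158, 161, 160, 160, 162, 156, 168, 187, 190, 192, 196, 196, 197, 202, 195, 188, 192, 198, 198, 201, 198, 200, 193, 193, 195, 199, 196, 203, 195, 200, 198, 196, 194, 190, 195, 200, 197, 195, 199, 199, 187, 150, 116, 121, 122, 125, 123, 121, 120, 121, 126, 122, 126]
196 None None
204 247 313
212 247 313
[-1.505539    0.59251431 10.4460577 ] [0.51110136 0.26990267 0.04003311]
[ 0.14056383 -0.13842737 10.95661157] [0.5111251  0.26988921 0.04005135]
[-1.19484145  0.25558002 10.29333417] [0.51114167 0.2699168  0.04007611]
```

Call:
carry_out([
  [0,[0,0,1],0],
  [0,[0,0,2],0],
  [0,[0,0,2.5],0],
  [0,[0,0,2.5],0],
  [0,[0,0,2.5],0],
  [0,[0,0,2.5],0],
])

```text
time_s: 15.02
tcp_pos: [0.5117, 0.2701, 0.0381]
tool_rot: [179.7, -0.0, 105.9]
contact_force: [-1.8, -0.4, 13.0]
finger_gap: 0.0288
finger_force: 29.4
```

```bash
python3 - <<'E'
from h import *
F=[]
for i in range(8):
    c=bot.camera("side"); o=bot.get_obs(); F.append(np.r_[o["contact_force"],o["tcp_pos"]*1e3,o["finger_gap"]*1e3,o["finger_force"]])
print(np.mean(F,0).round(2),o["time_s"])
# cradle sink: track V-block patch between start and now in side view
a=cv2.cvtColor(cv2.imread("pics/side0.png"),cv2.COLOR_BGR2GRAY)
w=bot.camera("wrist");f=w["frame"].astype(int)
H=hsv(w).astype(int)
col=f[130:262,280]; print([(130+i,int(col[i,0]),int(col[i,2])) for i in range(20,90,4)])
E
```

```text
[-6.7000e-01  1.7000e-01  1.3360e+01  5.1168e+02  2.7007e+02  3.8150e+01
  2.8630e+01  2.9440e+01] 15.4167
[(150, 208, 225), (154, 209, 226), (158, 101, 100), (162, 145, 128), (166, 227, 161), (170, 227, 160), (174, 246, 189), (178, 247, 126), (182, 245, 121), (186, 245, 119), (190, 246, 120), (194, 247, 123), (198, 246, 121), (202, 245, 120), (206, 233, 104), (210, 37, 38), (214, 38, 35), (218, 41, 38)]
```

```bash
python3 -c "
from workcell import bot
print(bot.sign_off())"
```

```text
the job is handed in; nothing more can be done
None
```

The job is handed in: green key pressed and let up, blue key pressed on the empty cradle, red never touched, and the barrel moved without slipping and still held in the V-cradle, sunk about 8 mm by my force and height readings (15 s used); I had no direct reading of the gauge or of the contact on each slope.

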